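# Hold the shutter key switch turned

## Robot

A 6-joint arm with a two-finger parallel gripper is mounted at the origin on the work surface. World frame = base frame: x ahead of the robot, y to its left, z up, the work surface at z = 0. Lengths are in mm, angles in rad, forces in N, time in s.
With the tool pointing down it reaches from about 275 to 1000 mm from the base axis. Payload 8.4 kg.
Tool frame: the origin (TCP) lies between the finger pads; the fingertips stand r.nose_length ahead of it and the grasp point (between the pads) lies 8 mm behind it (r.nose_length is the distance from the TCP to the fingertips, in mm); y points along the fingers, x is the direction in which the jaws open and shut, and the axes are right-handed (so a half turn about y gives the same grasp; the last joint's range is limited). The gripper opens to 85 mm and grips with 20 to 120 N. Pads are 22 mm wide; open, the fingers measure 114 mm over their backs; the gripper's body (76 mm by 85 mm) begins 54 mm behind the grasp point. The pads swing forward as they close: fully open they stand 13 mm farther back than shut.
Start: joints at [1.117, 0.353, 1.633, -0, 1.155, -0.002], TCP at [272.865, 562.292, 242.281] pointing down, gripper open.
Joint ranges: [-2.63, 2.63], [-0.92, 2.1], [0.06, 2.66], [-1.3, 4.44], [0, 2.69], [-3.02, 3.02]. Speed limits (rad/s): [2.22, 2.22, 2.79, 3.14, 3.14, 3.14].

## Interface

Orientations are given as [roll, pitch, yaw] about the fixed x, y, z axes, in that order (R = Rz(yaw) Ry(pitch) Rx(roll)).
In Python, from rig import r, cams, order gives the robot as it stands. The module is installed in compiled form; this text tells all that it offers.
- The arm moves only by the shell command python3 -m crank 'ROWS' [FORCE]. ROWS is JSON, a list of rows, each a list of 7 numbers: the turn, a rotation vector about the tool's x, y, z in degrees, then the shift along the tool's x, y, z in cm, then the opening, from -1 (shut) to 1 (fully open). A call has exactly 10 rows; each row shifts and turns the pose as measured when the row begins, along the tool's axes as they then stand; what a row does not reach is not made up. A row lasts 1/12 s, in which the tool goes at most 41.7 mm and 7.16 degrees, less where a joint would pass 70% of its speed; a pose out of reach is approached as far as the arm can. A call with a gripper value outside its range is refused whole. The fingers move at their own pace and stop on an object; FORCE is the grip in N (left out, the last holds). Time passes only in rows, so rows that do not move let the fingers close, or fill a call up. It gives the time, the measured TCP pose, the force and the opening at its end, in the units of the state.
- r.sense(): the state, without advancing time (a new reading comes with each control period).
- cams.grab_frame(name): name is "side" or "top"; returns the picture (384x512x3 uint8, blue, green, red); there is no depth.
- cams.camera_info(name): a dict with "intrinsics" (3x3 intrinsics, pixels), "k1" (the pictures are not rectified: a ray, as slopes to the right and down, at radius r is drawn at 1 + k1 r^2 times it, then the intrinsics apply), "view" (4x4, takes a point from world to camera coordinates). Camera axes: x right, y up, looking along -z (the intrinsics and any distortion apply to the point x, -y, -z); pixel columns grow to the right and rows downward; lengths in mm; the calibration is good to about 2 mm. A picture is of the moment at which its call begins. camera_info takes no time and is no camera call.
- order.sign_off(): hands the job in, once; it reports no verdict.
The state is a dict: "clock": time; "qpos": joint angles; "qvel": joint speeds; "joint_efforts": joint torques, N m; "eef_pos": TCP position; "tcp_rot": TCP orientation; "contact_force": force on the tool from outside, world axes, zero at the start; "wrist_torque": the same for the moment, N m; "opening": opening from 0.0 (shut) to 1.0 (fully open).
Only numpy, scipy, OpenCV 4.12 (cv2) and the standard library are available. Lean on these libraries where they do the work, as an engineer would, in place of code of your own. Each camera call takes 0.05 s, during which the arm holds its last target.

## Task

Take the square-headed key out of the wooden key block and push it fully home in the keyhole of the grey shutter control box, working it down past the sticky pins until its collar sits on the plate. Then turn it a quarter turn clockwise (seen from above) against the return spring. It is a hold-to-run switch, so finish while still gripping the key and holding it turned; leave the round-headed key, the carton, the mug and the tape roll where they are.

Things in the scene. Friction and masses are not known exactly. Their poses are not given: they have to be found in the camera images.
- key_square: Key to use, about 45 g. Parked blade-down in a key block slot. Origin: on its axis at the underside of its round steel collar (22 mm across, 6 mm tall); z up. Below: neck 4 mm round to z -8 mm, then flat blade 12 mm wide (x), 4 mm thick (y), pointed from z -26 to -32 mm. A half turn about z makes no difference; fits either way round.
- bow (a point): Centre of the black square-cornered head (bow) of that key, 26 mm above the key's origin, same axes: bow 30 mm wide (x), 10 mm thick (y), spanning 6 to 42 mm above the key's origin. Grip it here across the 10 mm thickness.
- key_round: Bystander key in the other slot of the key block: like the square-headed key but with a round bow, a disc 36 mm across and 10 mm thick, its top at z 41.5 mm. Must stay in its slot.
- key_block: Fixed wooden block 150 (x) by 50 (y) by 48 mm high, origin at the centre of its underside. Two slots in its top at x = -35 and +35 mm, 14.5 mm (x) by 6.5 mm (y). A parked key rests its collar on the block's top, its bow in line with the block's x. Either key may be in either slot; drawn straight up, the blade is clear after 32 mm.
- keyhole (a point): Centre of the keyhole mouth, level with the control box's top; z up. The slot runs along x: 13.2 by 5.2 mm, mouth bevelled 2.5 mm, through a 44 mm square steel plate 6 mm thick. The plate stops the key turning until it is home: collar on the plate, key origin at this point, only the round neck in the plate. A turned key cannot be pulled out.
- control_box: Fixed grey metal box, top 62 mm above the bench, origin on the bench straight below the keyhole, axes as the keyhole's. Its top reaches 50 mm either way along x and from -55 to +80 mm along y, flat but for two black buttons 4 mm high at y +56 mm, x -22 and +22 mm.
- barrel (a joint): Angle of the lock barrel, rad: 0 at rest (slot in line with the plate's), growing clockwise seen from above to a stop at 1.57. Its slot is 13.6 by 5.6 mm: the key turns 0.1 to 0.2 rad ahead of it. Return spring 0.02 N m at 0, 0.09 at the stop. Two sticky pins meet the blade 15 and 22 mm below the plate's top, needing 10 to 20 N straight down, far less if rocked 1 mm to and fro along x.
- carton: Bystander: closed cardboard carton 100 (x) by 150 (y) by 70 mm high, origin at the centre of its underside.
- mug: Bystander: white mug 80 mm across and 90 mm high, origin at the centre of its underside.
- tape_roll: Bystander: brown cardboard roll, a ring 100 mm across and 50 mm high lying flat, origin at the centre of its underside.
Things that resemble listed ones, but are neither listed nor needed, are in the scene too. There is more than one size of the key_block; the one meant has the size given above.

How it is judged:
By the outcome, as a careful person would: the job done as asked, in the order asked, and still so for the second after the job is handed in, while the arm keeps its last pose, push and grip.
It also fails if it takes over 61 s, if anything falls off the work surface, if the arm or the gripper's body presses on something with over 40 N, if the wrist force passes 120 N, or if a joint passes its speed limit or range.

## Working session

There is one attempt and no reset: what is moved stays moved. The work goes in short steps, Python scripts to look and compute and a shell command to move; the robot and the scene stay as the last step left them, time stands still between calls to the robot, and variables do not carry over. Pictures are saved under pics/ and viewed, and the job is handed in when it is done.

```bash
mkdir -p pics
python3 - <<'E'
from rig import r,cams,order
import cv2,numpy as np
s=r.sense();print(s,r.nose_length)
for n in("top","side"):
    im=cams.grab_frame(n);cv2.imwrite(f"pics/{n}0.png",im)
    c=cams.camera_info(n);print(n,c)
E
```

```text
{'clock': 0.0, 'qpos': array([ 1.11660081e+00,  3.53623130e-01,  1.63416301e+00,  3.96758471e-06,
        1.15517883e+00, -2.39596683e-03]), 'qvel': array([ 6.62257033e-04, -1.58527902e-03,  7.95638512e-04, -9.49758468e-04,
        8.29827420e-06, -5.59725527e-04]), 'joint_efforts': array([ 1.87192258e-03, -6.05229449e+01, -3.42072415e+01,  5.15583702e-05,
        9.19944694e-03, -6.46370040e-06]), 'eef_pos': array([272.65644099, 561.86906423, 241.56493233]), 'tcp_rot': array([-1.57078941e+00,  1.37231009e-03,  1.11899517e+00]), 'contact_force': array([-0.00716205,  0.24603302, -0.3905841 ]), 'wrist_torque': array([-0.06159387, -0.02385669, -0.02757233]), 'opening': 0.9995474489961541} 11.0
top {'intrinsics': array([[384.62482543,   0.        , 257.28868079],
       [  0.        , 384.62482543, 186.99447282],
       [  0.        ,   0.        ,   1.        ]]), 'k1': -0.05123663784333223, 'view': array([[-2.39737415e-02, -9.99642863e-01,  1.18070570e-02,
         1.18519668e+00],
       [ 9.95504915e-01, -2.27887247e-02,  9.19273538e-02,
        -5.73505929e+02],
       [-9.16254554e-02,  1.39578259e-02,  9.95695714e-01,
        -1.19192416e+03],
       [ 0.00000000e+00,  0.00000000e+00,  0.00000000e+00,
         1.00000000e+00]])}
side {'intrinsics': array([[358.32766047,   0.        , 254.08687276],
       [  0.        , 358.32766047, 195.12634054],
       [  0.        ,   0.        ,   1.        ]]), 'k1': -0.07015988345189833, 'view': array([[ 9.98667115e-01, -4.92580530e-02, -1.54154758e-02,
        -5.73327828e+02],
       [ 4.80862775e-02,  7.79424639e-01,  6.24647854e-01,
        -8.12400860e+01],
       [-1.87537355e-02, -6.24556544e-01,  7.80754392e-01,
        -1.13352431e+03],
       [ 0.00000000e+00,  0.00000000e+00,  0.00000000e+00,
         1.00000000e+00]])}
```

View pics/top0.png

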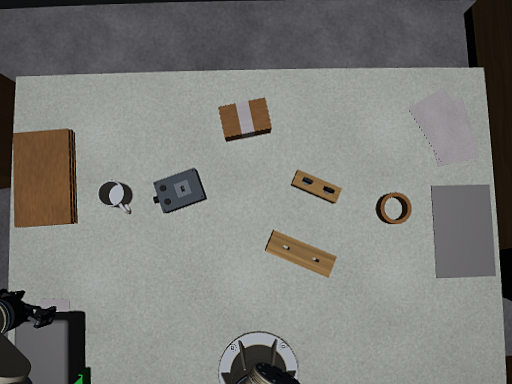

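View pics/side0.png

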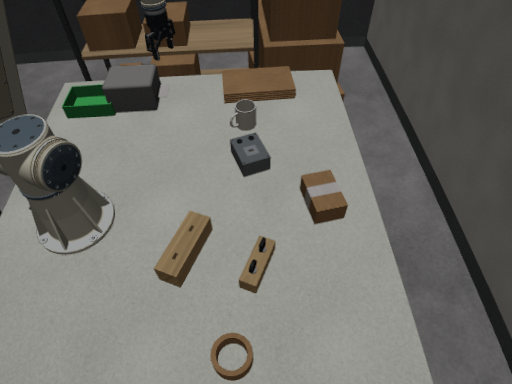

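Run:
```python
import cv2,numpy as np
t=cv2.imread("pics/top0.png");s=cv2.imread("pics/side0.png")
def c(im,x,y,w,h,k):return cv2.resize(im[y:y+h,x:x+w],None,fx=k,fy=k,interpolation=cv2.INTER_CUBIC)
cv2.imwrite("pics/ta.png",c(t,260,160,90,120,5))
cv2.imwrite("pics/tb.png",c(t,145,160,70,60,9))
cv2.imwrite("pics/sa.png",c(s,150,205,130,90,6))
cv2.imwrite("pics/sb.png",c(s,225,125,50,55,10))
```

```text
(no output)
```

View pics/ta.png

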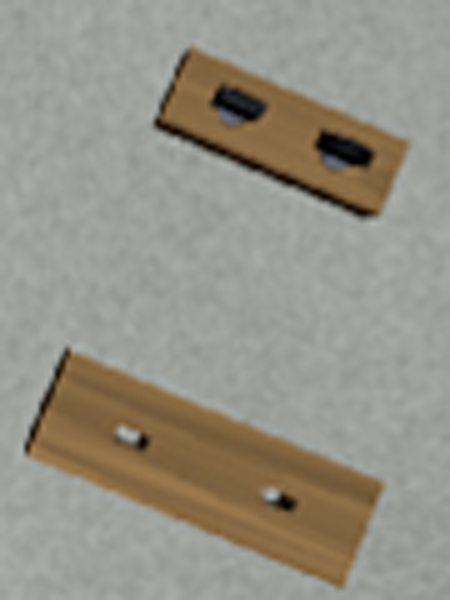

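View pics/tb.png

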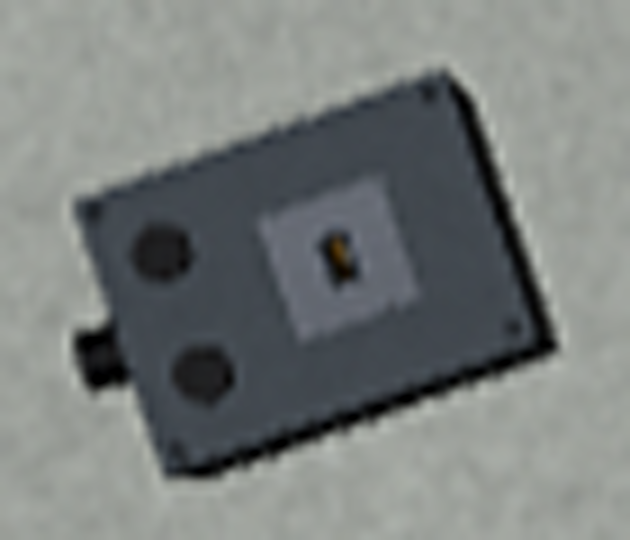

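View pics/sa.png

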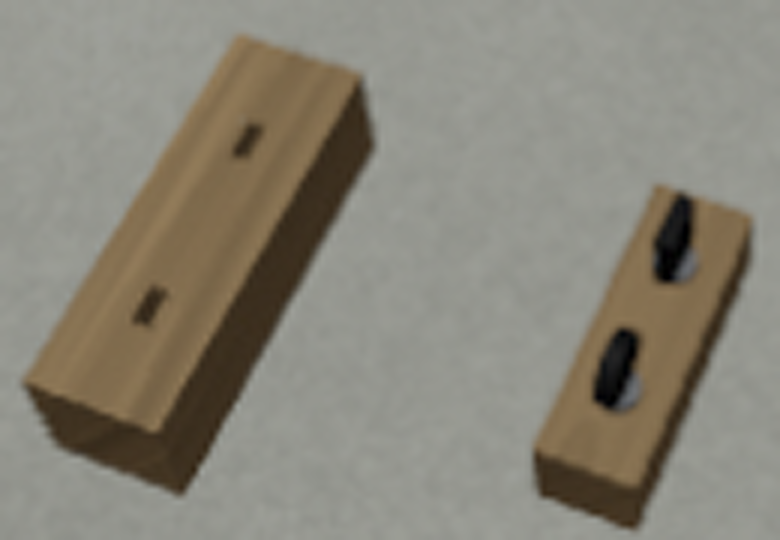

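View pics/sb.png

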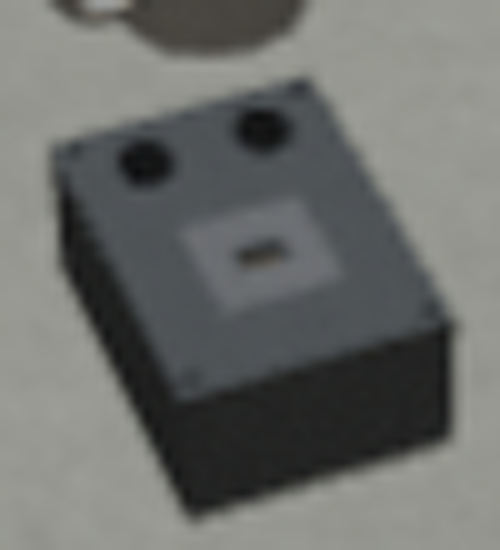

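```bash
cat > h.py <<'E'
import cv2,numpy as np
from rig import r,cams,order
from scipy.optimize import least_squares
C={n:cams.camera_info(n) for n in("top","side")}
def proj(n,P):
    c=C[n];P=np.atleast_2d(P);q=P@c["view"][:3,:3].T+c["view"][:3,3]
    u=np.c_[q[:,0],-q[:,1]]/(-q[:,2:3]);u=u*(1+c["k1"]*(u**2).sum(1,keepdims=True))
    K=c["intrinsics"];return u*[K[0,0],K[1,1]]+K[:2,2]
def crop(im,x,y,w,h,k):return cv2.resize(im[y:y+h,x:x+w],None,fx=k,fy=k,interpolation=cv2.INTER_CUBIC)
def unc(pts,x,y,k):return (np.array(pts,float)+.5)/k-.5+[x,y]
def T(p,L):  # p=x,y,yaw ; local pts
    L=np.atleast_2d(L).astype(float);c,s=np.cos(p[2]),np.sin(p[2]);R=np.array([[c,-s,0],[s,c,0],[0,0,1]])
    return L@R.T+[p[0],p[1],0]
def fit(obs,p0): # obs: list of (cam, local pts, px)
    f=lambda p:np.concatenate([(proj(n,T(p,L))-u).ravel() for n,L,u in obs])
    s=least_squares(f,p0,loss='soft_l1');return s.x,f(s.x).reshape(-1,2)
def tri(pa,pb):
    f=lambda X:np.r_[(proj("top",X)-pa)[0],(proj("side",X)-pb)[0]]
    s=least_squares(f,[600,0,50]);return s.x,f(s.x)
E
python3 - <<'E'
from h import *
# block: top view corners
L=np.array([[-75,25,48],[75,25,48],[75,-25,48],[-75,-25,48]])
ut=unc([(190,48),(409,142),(376,212),(157,122)],260,160,5)   # far-left, far-right, near-right, near-left
us=unc([(657,187),(533,453),(640,490),(752,215)],150,205,6)
# orientation: block x ~ -y world-ish. far-left(top)=side? 
for X in zip(ut,[us[3],us[2],us[1],us[0]]):print(tri(*X)[0].round(1))
p,res=fit([("top",L,ut),("side",L[[3,2,1,0]],us)],[600,-150,-2]);print("block",p,res.round(1).tolist())
B=np.array([[-50,80,62],[50,80,62],[50,-55,62],[-50,-55,62],[0,0,62],[-22,56,66],[22,56,66],[-22,22,62],[22,22,62],[22,-22,62],[-22,-22,62]])
bt=unc([(165,470),(78,203),(447,70),(550,345),(340,258),(203,375),(162,251),(300,341),(259,216),(382,178),(417,300)],145,160,9)
bs=unc([(55,145),(308,80),(452,325),(182,397),(262,254),(146,163),(262,130),(181,233),(302,198),(342,276),(222,310)],225,125,10)
# corr guess: which side of x?
for k in ([0,1,2,3,4,5,6,7,8,9,10],):
  for a in zip(bt,bs):print(tri(*a)[0].round(1),end=' ')
  for y0 in (0,1.57,3.1,-1.57):
    q,res=fit([("top",B,bt),("side",B,bs)],[600,250,y0]);print("box",q,np.abs(res).max(),res.round(1).tolist())
E
```

```text
[ 626.1 -139.3   48.5]
[ 565.1 -275.    46.2]
[ 519.9 -253.1   43.1]
[ 581.4 -117.6   42.9]
block [ 573.11508208 -196.75864636   -1.99499608] [[-0.3, -0.7], [0.2, -0.9], [0.8, -0.2], [0.2, -0.9], [-0.8, -0.6], [-0.4, -0.2], [-0.7, -0.0], [-0.3, -0.0]]
[501.8 278.9  61.6] [593.6 308.9  60.1] [636.4 181.8  60.4] [542.2 146.8  67.6] [572.8 218.8  61.6] [533.8 265.5  63.3] [576.  279.1  64.1] [545.  233.   59.6] [588.  246.6  60.8] [599.7 203.8  64. ] [558.  192.6  61.5] box [5.72426557e+02 2.18156758e+02 3.14952287e-01] 1.0330725748225689 [[-0.0, 0.2], [-0.4, -0.8], [0.0, -0.5], [-1.0, -0.5], [0.1, -0.3], [0.0, -0.6], [0.1, -0.3], [0.1, -0.4], [0.1, 0.0], [-0.0, -0.5], [0.6, -0.6], [-0.9, 0.0], [0.1, -0.5], [-0.0, -0.2], [-0.9, 0.5], [-0.5, 0.1], [-0.4, -0.3], [-0.3, -0.2], [-0.6, -0.2], [-0.8, -0.0], [-0.3, 0.4], [-0.4, 0.4]]
box [5.72426557e+02 2.18156758e+02 3.14952289e-01] 1.0330725633085933 [[-0.0, 0.2], [-0.4, -0.8], [0.0, -0.5], [-1.0, -0.5], [0.1, -0.3], [0.0, -0.6], [0.1, -0.3], [0.1, -0.4], [0.1, 0.0], [-0.0, -0.5], [0.6, -0.6], [-0.9, 0.0], [0.1, -0.5], [-0.0, -0.2], [-0.9, 0.5], [-0.5, 0.1], [-0.4, -0.3], [-0.3, -0.2], [-0.6, -0.2], [-0.8, -0.0], [-0.3, 0.4], [-0.4, 0.4]]
box [572.42655703 218.15675811  19.16450821] 1.0330725597011963 [[-0.0, 0.2], [-0.4, -0.8], [0.0, -0.5], [-1.0, -0.5], [0.1, -0.3], [0.0, -0.6], [0.1, -0.3], [0.1, -0.4], [0.1, 0.0], [-0.0, -0.5], [0.6, -0.6], [-0.9, 0.0], [0.1, -0.5], [-0.0, -0.2], [-0.9, 0.5], [-0.5, 0.1], [-0.4, -0.3], [-0.3, -0.2], [-0.6, -0.2], [-0.8, -0.0], [-0.3, 0.4], [-0.4, 0.4]]
box [5.72426557e+02 2.18156758e+02 3.14952275e-01] 1.0330726777734185 [[-0.0, 0.2], [-0.4, -0.8], [0.0, -0.5], [-1.0, -0.5], [0.1, -0.3], [0.0, -0.6], [0.1, -0.3], [0.1, -0.4], [0.1, 0.0], [-0.0, -0.5], [0.6, -0.6], [-0.9, 0.0], [0.1, -0.5], [-0.0, -0.2], [-0.9, 0.5], [-0.5, 0.1], [-0.4, -0.3], [-0.3, -0.2], [-0.6, -0.2], [-0.8, -0.0], [-0.3, 0.4], [-0.4, 0.4]]
```

Run:
```python
from h import *
p=[573.1,-196.8,-1.995]
s=cv2.imread("pics/side0.png");t=cv2.imread("pics/top0.png")
def outl(cx,sq):
    z0=48
    if sq: o=[(cx+a*15,b*5,z0+c) for b in(-1,1) for a,c in((-1,6),(1,6),(1,42),(-1,42),(-1,6))]
    else: o=[(cx+18*np.cos(h),b*5,z0+23.5+18*np.sin(h)) for b in(-1,1) for h in np.linspace(0,6.29,25)]
    return o
rows=[]
for n,im,(x,y,w,h) in(("side",s,(236,232,40,50)),("top",t,(295,172,45,28))):
    a=crop(im,x,y,w,h,8);b=a.copy();c=a.copy()
    for img,sw in((b,0),(c,1)):
        for cx,sq in((-35,1-sw),(35,sw)):
            q=(proj(n,T(p,outl(cx,sq)))-[x,y]+.5)*8-.5
            cv2.polylines(img,[q.astype(np.int32)],False,(0,255,0) if sq else (0,0,255),1)
    v=np.hstack([a,b]) if n=="side" else np.hstack([a,b])
    cv2.imwrite(f"pics/k_{n}.png",v)
```

```text
(no output)
```

View pics/k_side.png

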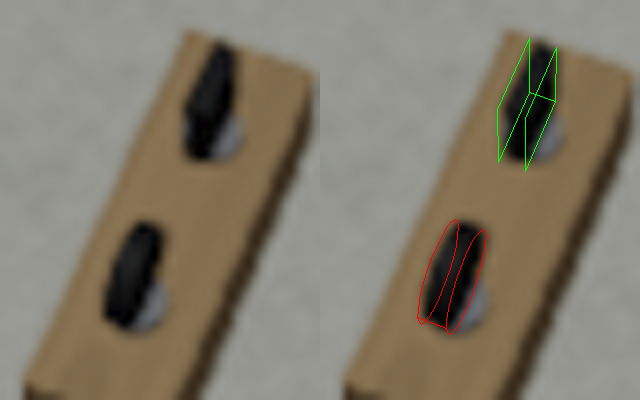

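View pics/k_top.png

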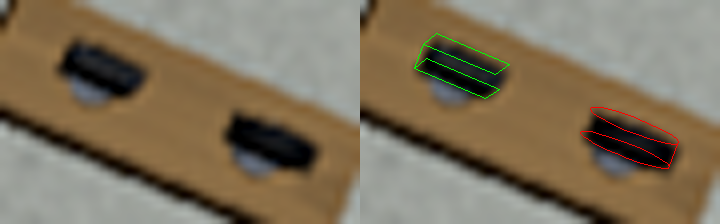

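The two candidate blocks in the top view are (316,186) and (300,253). The one at (316,186) fits 150x50x48 mm (residuals under 1 px), and it holds both keys; the larger one is empty. The keys are at top (308,181) / side (262,244), with an angular, shorter bow, and at top (329,190) / side (253,266), with rounded ends and a longer bow. The first is the square-headed key, and the crops confirm it. It stands at about (587.5, -165).

Now I move towards it.

```bash
python3 -m crank '[[0,2,0,0.1,0,-2,1],[0,4.4,0,0.25,0,-4,1],[0,4.4,0,0.25,0,-4,1],[0,4.4,0,0.25,0,-4,1],[0,4.4,0,0.25,0,-4,1],[0,4.4,0,0.25,0,-4,1],[0,4.4,0,0.25,0,-4,1],[0,4.4,0,0.25,0,-4,1],[0,4.4,0,0.25,0,-4,1],[0,4.4,0,0.25,0,-4,1]]' 60
```

```text
clock: 0.93
eef_pos: [557.1, 312.2, 236.8]
tcp_rot: [-1.571, 0.006, 0.373]
contact_force: [-0.1, -0.8, -0.3]
opening: 0.996
```

```bash
python3 -m crank '[[0,4,0,0.37,0,-4,1],[0,4,0,0.37,0,-4,1],[0,4,0,0.37,0,-4,1],[0,4,0,0.37,0,-4,1],[0,4,0,0.37,0,-4,1],[0,4,0,0.37,0,-4,1],[0,4,0,0.37,0,-4,1],[0,4,0,0.37,0,-4,1],[0,4,0,0.37,0,-4,1],[0,4,0,0.37,0,-4,1]]' 60
```

```text
clock: 1.77
eef_pos: [612.9, -91.6, 233.4]
tcp_rot: [-1.576, 0.006, -0.362]
contact_force: [1.3, -0.3, -0.9]
opening: 1.001
```

```bash
cat > go.py <<'E'
import sys
from h import *
# usage go.py x y z yaw : prints required tool-frame turn about y (deg) and shift (cm), in the present tool frame
x,y,z,w=map(float,sys.argv[1:5]);s=r.sense();R=cv2.Rodrigues(np.zeros(3))[0]
from scipy.spatial.transform import Rotation as Ro
R=Ro.from_euler('xyz',s["tcp_rot"]).as_matrix()
d=R.T@(np.array([x,y,z])-s["eef_pos"])/10
Rt=Ro.from_euler('xyz',[-np.pi/2,0,w]).as_matrix()
print("turn",np.degrees(Ro.from_matrix(R.T@Rt).as_rotvec()).round(2),"shift cm",d.round(3),"now",s["clock"],s["eef_pos"].round(1),s["tcp_rot"].round(4),"F",s["contact_force"].round(1),"M",s["wrist_torque"].round(2),"op",round(s["opening"],3),"q6",s["qpos"][5].round(2))
E
python3 go.py 587.5 -165 140 -0.424
```

```text
turn [ 0.33  3.56 -0.36] shift cm [ 0.281  9.382 -7.713] now 1.7667 [612.9 -91.6 233.4] [-1.5764  0.0065 -0.3618] F [ 1.3 -0.3 -0.9] M [-0.   -0.05 -0.02] op 1.001 q6 0.22
```

```bash
python3 -m crank '[[0,0.8,0,0.05,1.5,-1.5,-0.1],[0.1,0.9,-0.1,0.08,2,-2,-0.1],[0.1,0.9,-0.1,0.07,2,-2,-0.1],[0.1,0.9,-0.1,0.06,2,-1.7,-0.1],[0,0,0,0,1.3,-0.5,-0.1],[0,0,0,0,0.5,0,-0.1],[0,0,0,0,0,0,-0.1],[0,0,0,0,0,0,-0.1],[0,0,0,0,0,0,-0.1],[0,0,0,0,0,0,-0.1]]' 60; python3 go.py 587.5 -165 110 -0.424
python3 - <<'E'
from h import *
for n in("top","side"):
    im=cams.grab_frame(n);cv2.imwrite(f"pics/{n}1.png",im)
t=cv2.imread("pics/top1.png");s=cv2.imread("pics/side1.png")
cv2.imwrite("pics/v1.png",np.hstack([crop(t,280,140,80,100,5),crop(s,230,190,80,100,5)]))
E
```

```text
clock: 2.6
eef_pos: [582.1, -175.8, 137.7]
tcp_rot: [-1.572, 0.0, -0.44]
contact_force: [0.2, 0.2, -0.1]
opening: 0.45
turn [ 0.1  -0.9  -0.01] shift cm [0.026 2.766 1.215] now 2.6 [ 582.1 -175.8  137.7] [-1.5725e+00  1.0000e-04 -4.3970e-01] F [ 0.2  0.2 -0.1] M [ 0.04  0.01 -0.03] op 0.45 q6 0.15
```

View pics/v1.png

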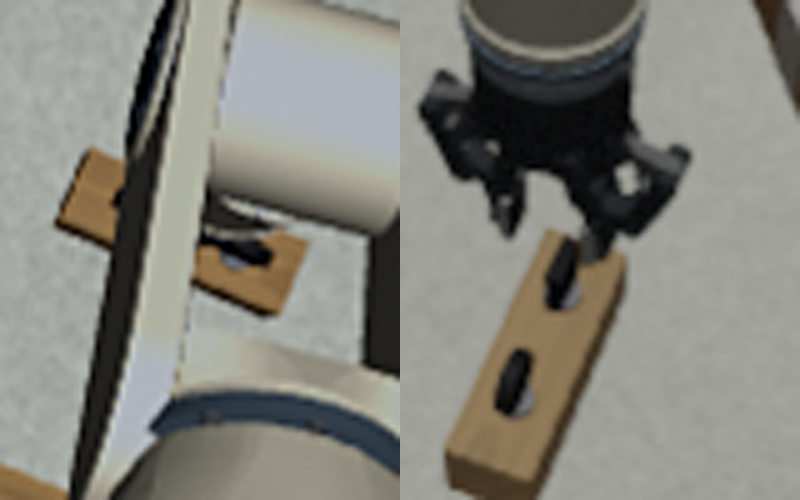

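Run:
```python
from h import *
s=r.sense();p=s["eef_pos"];w=s["tcp_rot"][2]
u=np.array([np.cos(w),np.sin(w),0])
for dz in(-11,-4):
  print(dz,[((proj("side",p+[0,0,dz]+k*u)-[230,190]+.5)*5-.5).round(0).tolist() for k in(-21,0,21)])
s=cv2.imread("pics/side1.png");cv2.imwrite("pics/v2.png",crop(s,230,200,60,60,10))
```

```text
-11 [[[114.0, 227.0]], [[151.0, 240.0]], [[188.0, 253.0]]]
-4 [[[114.0, 220.0]], [[151.0, 233.0]], [[189.0, 246.0]]]
```

View pics/v2.png

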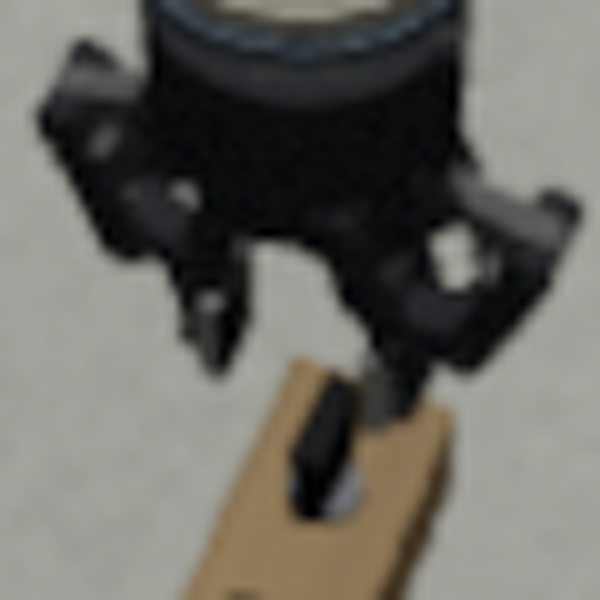

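```bash
python3 -m crank '[[0.1,-0.9,0,0.05,0,0.6,-0.1],[0,0,0,0.03,0,0.5,-0.1],[0,0,0,0,0.5,0.1,-0.1],[0,0,0,0,1,0,-0.1],[0,0,0,0,1,0,-0.1],[0,0,0,0,0.5,0,-0.1],[0,0,0,0,0,0,-0.1],[0,0,0,0,0,0,-0.1],[0,0,0,0,0,0,-0.1],[0,0,0,0,0,0,-0.1]]' 60; python3 go.py 588 -165 69 -0.424
python3 - <<'E'
from h import *
im=cams.grab_frame("side");cv2.imwrite("pics/v3.png",crop(im,230,200,60,60,10))
E
```

```text
clock: 3.53
eef_pos: [589.3, -162.8, 104.9]
tcp_rot: [-1.57, -0.001, -0.42]
contact_force: [-0.5, 0.4, -0.4]
opening: 0.45
turn [-0.03  0.22  0.05] shift cm [-0.029  3.586 -0.255] now 3.5333 [ 589.3 -162.8  104.9] [-1.5704e+00 -9.0000e-04 -4.2010e-01] F [-0.5  0.4 -0.4] M [0.01 0.03 0.01] op 0.45 q6 0.15
```

View pics/v3.png

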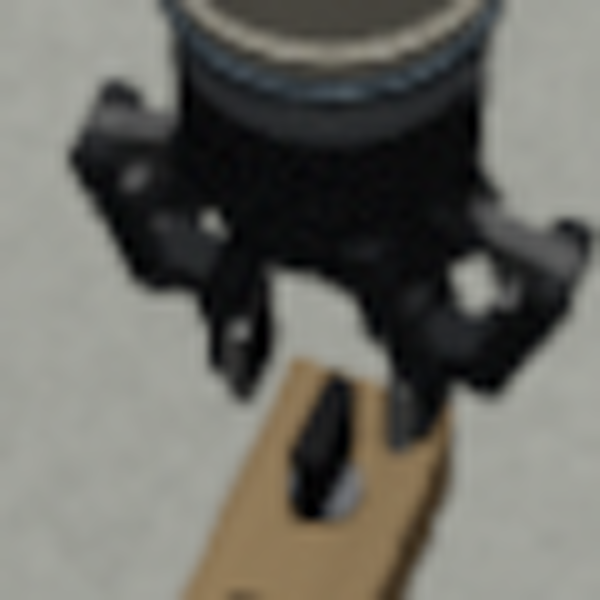

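```bash
python3 -m crank '[[0,0.2,0,0,0.5,-0.1,-0.1],[0,0,0,0,1,-0.1,-0.1],[0,0,0,0,1,0,-0.1],[0,0,0,0,0.7,0,-0.1],[0,0,0,0,0.3,0,-0.1],[0,0,0,0,0,0,-0.1],[0,0,0,0,0,0,-0.1],[0,0,0,0,0,0,-0.1],[0,0,0,0,0,0,-0.1],[0,0,0,0,0,0,-0.1]]' 60; python3 go.py 588 -165 69 -0.424
python3 - <<'E'
from h import *
im=cams.grab_frame("side");cv2.imwrite("pics/v4.png",crop(im,230,200,60,60,10))
E
```

```text
clock: 4.42
eef_pos: [588.6, -165.2, 66.3]
tcp_rot: [-1.57, -0.001, -0.424]
contact_force: [-0.1, 0.3, 0.1]
opening: 0.454
turn [-0.03 -0.02  0.08] shift cm [-0.059 -0.275 -0.006] now 4.4167 [ 588.6 -165.2   66.3] [-1.5703e+00 -1.4000e-03 -4.2440e-01] F [-0.1  0.3  0.1] M [0.03 0.03 0.08] op 0.454 q6 0.15
```

View pics/v4.png

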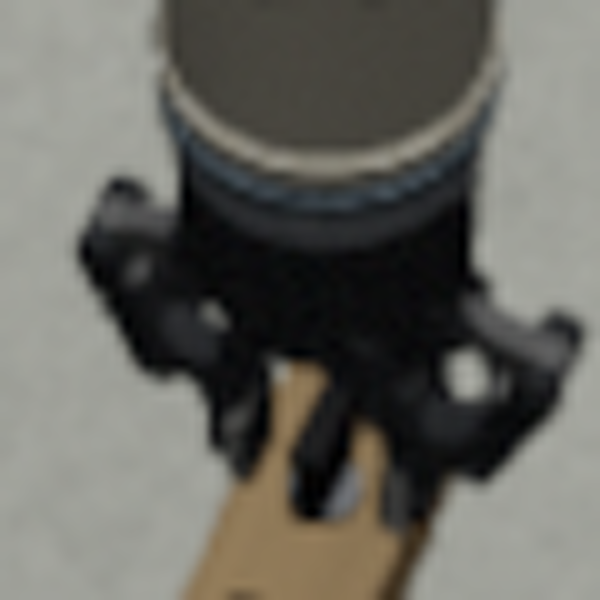

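```bash
python3 -m crank '[[0,0,0,0,-0.3,0,-0.1],[0,0,0,0,0,0,-0.5],[0,0,0,0,0,0,-0.7],[0,0,0,0,0,0,-1],[0,0,0,0,0,0,-1],[0,0,0,0,0,0,-1],[0,0,0,0,0,0,-1],[0,0,0,0,0,0,-1],[0,0,0,0,0,0,-1],[0,0,0,0,0,0,-1]]' 40; python3 go.py 588 -165 69 -0.424
```

```text
clock: 5.3
eef_pos: [588.8, -165.2, 70.6]
tcp_rot: [-1.57, -0.002, -0.424]
contact_force: [-1.5, -0.1, 0.5]
opening: 0.108
turn [-0.04 -0.02  0.14] shift cm [-0.077  0.156 -0.017] now 5.3 [ 588.8 -165.2   70.6] [-1.5701 -0.0024 -0.4244] F [-1.5 -0.1  0.5] M [-0.02  0.11  0.03] op 0.108 q6 0.15
```

```bash
python3 -m crank '[[0,0,0,0,0,0,-1],[0,0,0,0,-0.3,0,-1],[0,0,0,0,-0.5,0,-1],[0,0,0,0,-0.7,0,-1],[0,0,0,0,-1,0,-1],[0,0,0,0,-1,0,-1],[0,0,0,0,-1.5,0,-1],[0,0,0,0,-2,0,-1],[0,0,0,0,-2,0,-1],[0,0,0,0,-1,0,-1]]' 100; python3 go.py 573.5 218.5 165 1.886
python3 - <<'E'
from h import *
im=cams.grab_frame("side");cv2.imwrite("pics/v5.png",crop(im,210,170,90,110,5))
E
```

```text
clock: 6.13
eef_pos: [587.6, -164.9, 178.0]
tcp_rot: [-1.57, -0.001, -0.424]
contact_force: [0.4, -0.5, -0.2]
opening: 0.1
turn [ 2.0000e-02 -1.3238e+02  4.0000e-02] shift cm [-17.079   1.309  34.357] now 6.1333 [ 587.6 -164.9  178. ] [-1.5704e+00 -5.0000e-04 -4.2440e-01] F [ 0.4 -0.5 -0.2] M [-0.07 -0.02 -0.01] op 0.1 q6 0.15
```

View pics/v5.png

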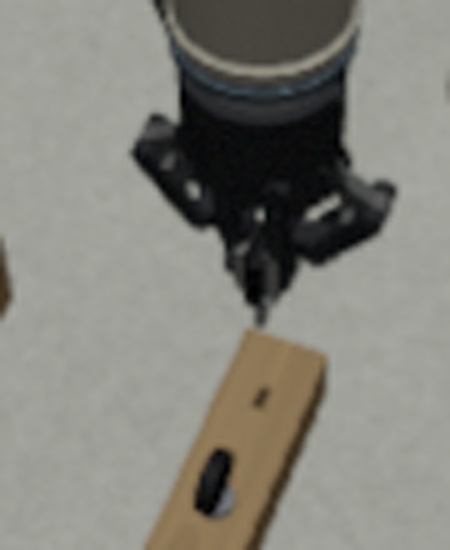

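```bash
python3 -m crank '[[0,-4,0,0.9,0,1.1,-1],[0,-6.6,0,1.55,0,1.86,-1],[0,-6.6,0,1.55,0,1.86,-1],[0,-6.6,0,1.55,0,1.86,-1],[0,-6.6,0,1.55,0,1.86,-1],[0,-6.6,0,1.55,0,1.86,-1],[0,-6.6,0,1.55,0,1.86,-1],[0,-6.6,0,1.55,0,1.86,-1],[0,-6.6,0,1.55,0,1.86,-1],[0,-6.6,0,1.55,0,1.86,-1]]' ; python3 go.py 573.5 218.5 165 1.886
```

```text
clock: 7.02
eef_pos: [717.7, 17.8, 179.6]
tcp_rot: [-1.576, -0.002, 0.723]
contact_force: [-0.4, 0.4, 0.1]
opening: 0.099
turn [  0.34 -66.63  -0.1 ] shift cm [ 2.467  1.325 24.597] now 7.0167 [717.7  17.8 179.6] [-1.5764 -0.0017  0.7232] F [-0.4  0.4  0.1] M [0.05 0.   0.  ] op 0.099 q6 -0.7
```

```bash
python3 -m crank '[[0.3,-6.6,0,1.62,0,2,-1],[0,-6.6,0,1.62,0,2,-1],[0,-6.6,0,1.62,0,2,-1],[0,-6.6,0,1.62,0,2,-1],[0,-6.6,0,1.62,0,2,-1],[0,-6.6,0,1.62,0,2,-1],[0,-6.6,0,1.62,0,2,-1],[0,-6.6,0,1.62,0,2,-1],[0,-6.6,0,1.62,0,2,-1],[0,-4,0,1,0,1.2,-1]]' ; python3 go.py 573.5 218.5 140 1.886
```

```text
clock: 7.85
eef_pos: [587.6, 228.0, 173.4]
tcp_rot: [-1.57, -0.002, 1.892]
contact_force: [0.3, -0.2, -0.3]
opening: 0.103
turn [-0.07  0.35  0.09] shift cm [-0.458  3.345  1.632] now 7.85 [587.6 228.  173.4] [-1.5697e+00 -1.5000e-03  1.8920e+00] F [ 0.3 -0.2 -0.3] M [-0.01  0.03 -0.06] op 0.103 q6 -1.53
```

```bash
python3 -m crank '[[0,0.3,0,-0.2,0.5,0.7,-1],[0,0,0,-0.2,1,0.7,-1],[0,0,0,0,1,0.2,-1],[0,0,0,0,1,0,-1],[0,0,0,0,0.5,0,-1],[0,0,0,0,0.2,0,-1],[0,0,0,0,0,0,-1],[0,0,0,0,0,0,-1],[0,0,0,0,0,0,-1],[0,0,0,0,0,0,-1]]' ; python3 go.py 573.5 218.5 125 1.886
python3 - <<'E'
from h import *
for n in("top","side"):
    im=cams.grab_frame(n);cv2.imwrite(f"pics/{n}2.png",im)
t=cv2.imread("pics/top2.png");s=cv2.imread("pics/side2.png")
cv2.imwrite("pics/v6.png",crop(s,220,110,60,75,8));cv2.imwrite("pics/v7.png",crop(t,130,130,110,100,5))
E
```

```text
clock: 8.68
eef_pos: [571.9, 218.5, 126.4]
tcp_rot: [-1.568, -0.001, 1.884]
contact_force: [-0.5, 0.5, -0.2]
opening: 0.098
turn [-0.17 -0.14  0.07] shift cm [-0.052  0.14  -0.153] now 8.6833 [571.9 218.5 126.4] [-1.5679e+00 -1.2000e-03  1.8836e+00] F [-0.5  0.5 -0.2] M [ 0.05  0.04 -0.01] op 0.098 q6 -1.52
```

View pics/v6.png

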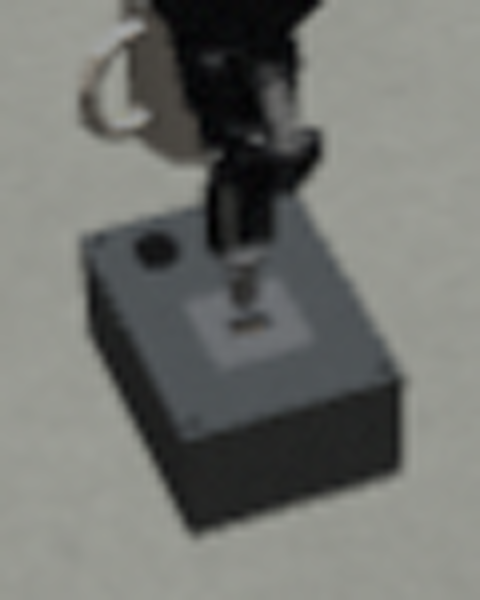

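View pics/v7.png

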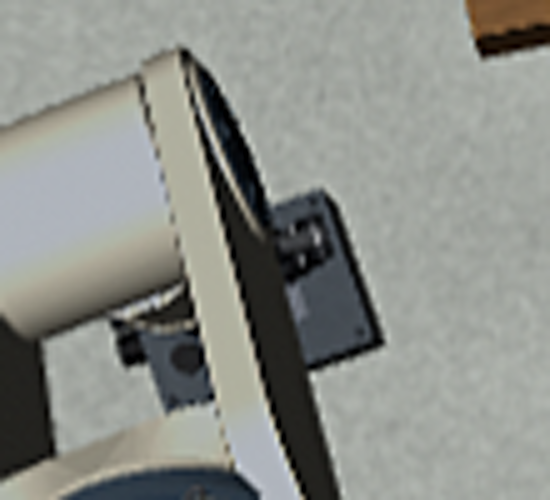

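Run:
```python
from h import *
s=cv2.imread("pics/side2.png");cv2.imwrite("pics/v8.png",crop(s,236,132,30,30,20))
f=lambda P:((proj("side",P)-[236,132]+.5)*20-.5).round(0).tolist()
p=r.sense()["eef_pos"];w=1.8836-np.pi/2;u=np.array([np.cos(w),np.sin(w),0])
print("collar top/bot",f(p-[0,0,16.6]),f(p-[0,0,22.6]),"blade z-26 +-6",f(p-[0,0,48.6]+6*u),f(p-[0,0,48.6]-6*u),"tip",f(p-[0,0,54.6]))
q=[572.4,218.2,.315];print("hole",f(T(q,[0,0,62])),f(T(q,[6.6,0,62])),f(T(q,[-6.6,0,62])),"plate",f(T(q,[[22,22,62],[22,-22,62],[-22,-22,62],[-22,22,62]])))
```

```text
collar top/bot [[283.0, 163.0]] [[284.0, 189.0]] blade z-26 +-6 [[321.0, 293.0]] [[255.0, 311.0]] tip [[289.0, 328.0]]
hole [[293.0, 371.0]] [[329.0, 361.0]] [[257.0, 381.0]] plate [[367.0, 256.0], [459.0, 421.0], [217.0, 489.0], [130.0, 321.0]]
```

View pics/v8.png

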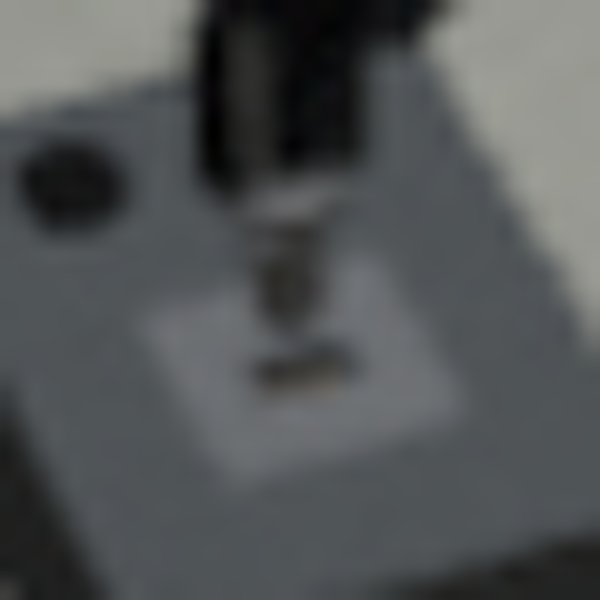

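Run:
```python
from h import *
B=np.array([[-50,80,62],[50,80,62],[50,-55,62],[-50,-55,62],[0,0,62],[-22,56,66],[22,56,66],[-22,22,62],[22,22,62],[22,-22,62],[-22,-22,62]])
bt=unc([(165,470),(78,203),(447,70),(550,345),(340,258),(203,375),(162,251),(300,341),(259,216),(382,178),(417,300)],145,160,9)
bs=unc([(55,145),(308,80),(452,325),(182,397),(262,254),(146,163),(262,130),(181,233),(302,198),(342,276),(222,310)],225,125,10)
for o in ([("side",B,bs)],[("top",B,bt)],[("side",B[[4,7,8,9,10]],bs[[4,7,8,9,10]])],[("side",B[[4]],unc([(302,370)],236,132,20))]):
  q,res=fit(o,[572,218,.315]);print(q.round(3),np.abs(res).max().round(2))
```

```text
[5.74037e+02 2.18194e+02 3.17000e-01] 0.53
[5.71208e+02 2.18131e+02 3.14000e-01] 1.03
[5.74260e+02 2.18848e+02 3.03000e-01] 0.47
[5.73886e+02 2.18352e+02 3.15000e-01] 0.0
```

```bash
python3 -m crank '[[-0.15,-0.14,0,-0.08,0.2,-0.18,-1],[0,0,0,0,0.2,0,-1],[0,0,0,0,0.2,0,-1],[0,0,0,0,0.2,0,-1],[0,0,0,0,0,0,-1],[0,0,0,0,0,0,-1],[0,0,0,0,0,0,-1],[0,0,0,0,0,0,-1],[0,0,0,0,0,0,-1],[0,0,0,0,0,0,-1]]' ; python3 go.py 573.9 218.3 112 1.886
```

```text
clock: 9.62
eef_pos: [574.4, 218.7, 118.5]
tcp_rot: [-1.572, -0.001, 1.887]
contact_force: [-0.4, -0.9, -1.0]
opening: 0.094
turn [0.09 0.05 0.08] shift cm [-0.027  0.647  0.059] now 9.6167 [574.4 218.7 118.5] [-1.5724e+00 -1.3000e-03  1.8868e+00] F [-0.4 -0.9 -1. ] M [-0.   -0.03  0.01] op 0.094 q6 -1.53
```

```bash
python3 -m crank '[[0.1,0,0,-0.03,0.2,0.05,-1],[0,0,0,0,0.15,0,-1],[0,0,0,0,0.15,0,-1],[0,0,0,0,0.15,0,-1],[0,0,0,0,0.15,0,-1],[0,0,0,0,0,0,-1],[0,0,0,0,0,0,-1],[0,0,0,0,0,0,-1],[0,0,0,0,0,0,-1],[0,0,0,0,0,0,-1]]' ; python3 go.py 573.9 218.3 105 1.886
python3 - <<'E'
from h import *
s=cams.grab_frame("side");cv2.imwrite("pics/v9.png",crop(s,236,132,30,30,20))
E
```

```text
clock: 10.45
eef_pos: [574.3, 219.6, 110.1]
tcp_rot: [-1.572, -0.003, 1.886]
contact_force: [-0.4, 1.5, 0.4]
opening: 0.1
turn [0.07 0.02 0.18] shift cm [-0.113  0.514  0.077] now 10.45 [574.3 219.6 110.1] [-1.5721 -0.0031  1.8864] F [-0.4  1.5  0.4] M [ 0.36  0.03 -0.05] op 0.1 q6 -1.53
```

View pics/v9.png

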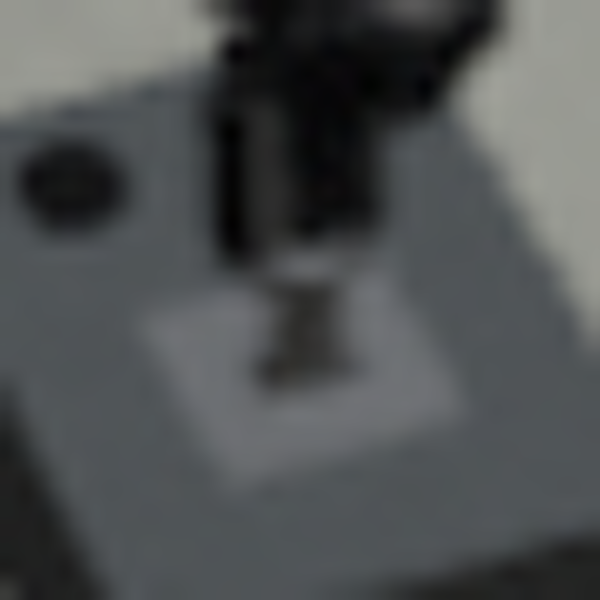

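```bash
python3 -m crank '[[0.1,0,0.1,0.02,0.15,0.03,-1],[0,0,0,0.02,0.15,0,-1],[0,0,0,0,0.15,0,-1],[0,0,0,0,0.15,0,-1],[0,0,0,0,0.15,0,-1],[0,0,0,0,0,0,-1],[0,0,0,0,0,0,-1],[0,0,0,0,0,0,-1],[0,0,0,0,0,0,-1],[0,0,0,0,0,0,-1]]' ; python3 go.py 574.2 219.8 84.6 1.886
```

```text
clock: 11.33
eef_pos: [573.6, 219.6, 101.6]
tcp_rot: [-1.57, -0.001, 1.887]
contact_force: [0.2, 1.4, -1.3]
opening: 0.1
turn [-0.07  0.03  0.04] shift cm [ 1.000e-03  1.698e+00 -6.400e-02] now 11.3333 [573.6 219.6 101.6] [-1.5695e+00 -8.0000e-04  1.8865e+00] F [ 0.2  1.4 -1.3] M [ 0.31  0.09 -0.04] op 0.1 q6 -1.52
```

```bash
python3 -m crank '[[0,0,0,0.02,0.15,0.08,-1],[0,0,0,0,0.15,-0.12,-1],[0,0,0,0,0.15,0.12,-1],[0,0,0,0,0.15,-0.12,-1],[0,0,0,0,0.15,0.12,-1],[0,0,0,0,0.15,-0.12,-1],[0,0,0,0,0.15,0.12,-1],[0,0,0,0,0.15,-0.12,-1],[0,0,0,0,0.1,0.12,-1],[0,0,0,0,0.1,-0.08,-1]]' ; python3 go.py 574.2 219.8 84.6 1.886
```

```text
clock: 12.17
eef_pos: [574.1, 219.7, 90.4]
tcp_rot: [-1.571, -0.0, 1.887]
contact_force: [-5.8, -0.7, 4.2]
opening: 0.099
turn [-0.    0.04  0.02] shift cm [ 0.003  0.583 -0.01 ] now 12.1667 [574.1 219.7  90.4] [-1.5707e+00 -4.0000e-04  1.8867e+00] F [-5.8 -0.7  4.2] M [-0.2   1.13  0.03] op 0.099 q6 -1.52
```

```bash
python3 -m crank '[[0,0,0,0,0.15,0.08,-1],[0,0,0,0,0.15,-0.12,-1],[0,0,0,0,0.15,0.12,-1],[0,0,0,0,0.15,-0.12,-1],[0,0,0,0,0.15,0.12,-1],[0,0,0,0,0.15,-0.12,-1],[0,0,0,0,0.15,0.12,-1],[0,0,0,0,0.15,-0.12,-1],[0,0,0,0,0.15,0.04,-1],[0,0,0,0,0.15,0,-1]]' ; python3 go.py 574.2 219.8 84.6 1.886
python3 - <<'E'
from h import *
s=cams.grab_frame("side");cv2.imwrite("pics/v10.png",crop(s,236,132,30,30,20))
E
```

```text
clock: 13.0
eef_pos: [575.2, 220.0, 84.6]
tcp_rot: [-1.572, -0.0, 1.887]
contact_force: [-7.3, -1.1, 19.5]
opening: 0.101
turn [0.07 0.04 0.01] shift cm [ 0.016 -0.004  0.102] now 13.0 [575.2 220.   84.6] [-1.5720e+00 -2.0000e-04  1.8868e+00] F [-7.3 -1.1 19.5] M [-0.26  1.28 -0.  ] op 0.101 q6 -1.52
```

View pics/v10.png

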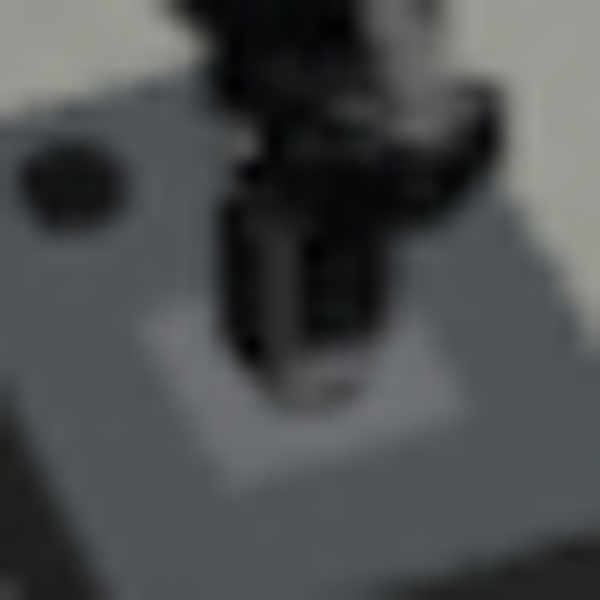

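```bash
python3 -m crank '[[0,0,0,0,0.1,0.1,-1],[0,0,0,0,0.15,-0.08,-1],[0,0,0,0,0.2,0.1,-1],[0,0,0,0,0.2,-0.08,-1],[0,0,0,0,0.2,0.1,-1],[0,0,0,0,0.2,-0.05,-1],[0,0,0,0,0.2,0.05,-1],[0,0,0,0,0.2,0.05,-1],[0,0,0,0,0.2,0,-1],[0,0,0,0,0.2,0,-1]]' 120; python3 go.py 574.2 219.8 84.6 1.886
```

```text
clock: 13.88
eef_pos: [575.1, 220.0, 84.6]
tcp_rot: [-1.575, -0.0, 1.887]
contact_force: [-8.4, -2.1, 26.2]
opening: 0.097
turn [0.23 0.04 0.02] shift cm [0.014 0.    0.093] now 13.8833 [575.1 220.   84.6] [-1.5748e+00 -4.0000e-04  1.8867e+00] F [-8.4 -2.1 26.2] M [-0.44  1.61 -0.01] op 0.097 q6 -1.52
```

```bash
python3 -m crank '[[-0.2,0,0,0,0.05,0.08,-1],[0,0,0,0,0.05,0.05,-1],[0,2,0,0,0.05,0,-1],[0,3,0,0,0.05,0,-1],[0,3,0,0,0.05,0,-1],[0,3,0,0,0.05,0,-1],[0,3,0,0,0.05,0,-1],[0,3,0,0,0.05,0,-1],[0,3,0,0,0.05,0,-1],[0,0,0,0,0.05,0,-1]]' 120; python3 go.py 574.2 219.8 84.6 1.886
```

```text
clock: 14.72
eef_pos: [574.8, 220.1, 84.7]
tcp_rot: [-1.578, -0.003, 1.522]
contact_force: [-3.0, 0.1, 10.6]
opening: 0.093
turn [  0.44 -20.88   0.11] shift cm [-0.036  0.01   0.053] now 14.7167 [574.8 220.1  84.7] [-1.578  -0.0032  1.5215] F [-3.   0.1 10.6] M [0.02 0.69 0.11] op 0.093 q6 -1.16
```

```bash
python3 -m crank '[[0.2,4,0,0,0.05,0.03,-1],[0.2,4,0,0,0.05,0,-1],[0,4,0,0,0.05,0,-1],[0,4,0,0,0.05,0,-1],[0,4,0,0,0.05,0,-1],[0,4,0,0,0.05,0,-1],[0,4,0,0,0.05,0,-1],[0,4,0,0,0.05,0,-1],[0,4,0,0,0.05,0,-1],[0,0,0,0,0.05,0,-1]]' 120; python3 go.py 574.2 219.8 84.6 0.3
python3 - <<'E'
from h import *
s=cams.grab_frame("side");cv2.imwrite("pics/v11.png",crop(s,236,132,30,30,20))
E
```

```text
clock: 15.55
eef_pos: [574.9, 219.3, 84.7]
tcp_rot: [-1.569, 0.0, 0.864]
contact_force: [-3.8, 0.8, 9.8]
opening: 0.093
turn [-0.09 32.31 -0.05] shift cm [-0.007  0.009  0.09 ] now 15.55 [574.9 219.3  84.7] [-1.5691e+00  4.0000e-04  8.6400e-01] F [-3.8  0.8  9.8] M [-0.07  0.62  0.  ] op 0.093 q6 -0.5
```

View pics/v11.png

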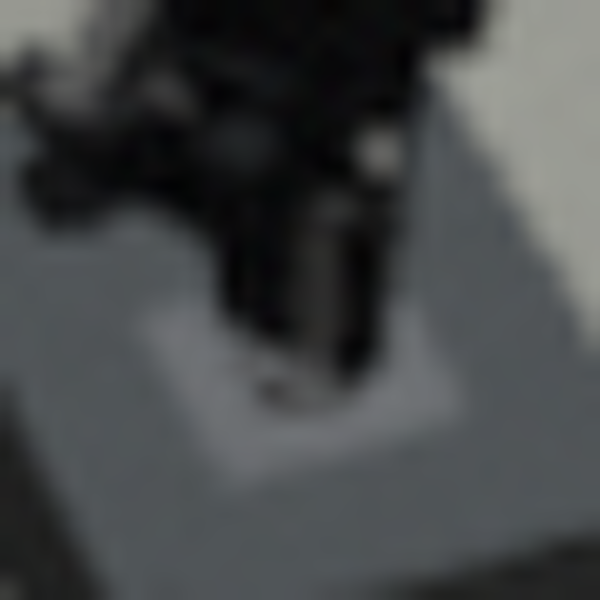

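```bash
python3 -m crank '[[0,4,0,0,0.05,0.03,-1],[0,4,0,0,0.05,0,-1],[0,4,0,0,0.05,0,-1],[0,4,0,0,0.05,0,-1],[0,4,0,0,0.05,0,-1],[0,4,0,0,0.05,0,-1],[0,4,0,0,0.05,0,-1],[0,3,0,0,0.05,0,-1],[0,3,0,0,0.05,0,-1],[0,0,0,0,0.05,0,-1]]' 120; python3 go.py 574.2 219.8 84.6 0.2
```

```text
clock: 16.43
eef_pos: [574.4, 218.7, 84.7]
tcp_rot: [-1.572, 0.005, 0.247]
contact_force: [-3.3, -0.1, 11.3]
opening: 0.099
turn [ 0.07  2.68 -0.28] shift cm [0.006 0.01  0.109] now 16.4333 [574.4 218.7  84.7] [-1.5719  0.005   0.2468] F [-3.3 -0.1 11.3] M [-0.09  0.56  0.04] op 0.099 q6 0.12
```

```bash
python3 -m crank '[[0,2,0,0,0.05,0,-1],[0,2,0,0,0.05,0,-1],[0,2,0,0,0.05,0,-1],[0,2,0,0,0.05,0,-1],[0,1,0,0,0.05,0,-1],[0,1,0,0,0.05,0,-1],[0,1,0,0,0.05,0,-1],[0,1,0,0,0.05,0,-1],[0,1,0,0,0.05,0,-1],[0,1,0,0,0.05,0,-1]]' 120; python3 go.py 574.2 219.8 84.6 0.1
python3 - <<'E'
from h import *
s=cams.grab_frame("side");cv2.imwrite("pics/v12.png",crop(s,236,132,30,30,20))
t=cams.grab_frame("top");cv2.imwrite("pics/v13.png",t)
E
```

```text
clock: 17.27
eef_pos: [574.1, 218.8, 84.7]
tcp_rot: [-1.576, 0.007, -0.003]
contact_force: [-3.6, -0.4, 12.0]
opening: 0.093
turn [ 0.25 -5.92 -0.41] shift cm [0.006 0.011 0.098] now 17.2667 [574.1 218.8  84.7] [-1.5756  0.007  -0.0034] F [-3.6 -0.4 12. ] M [0.01 0.62 0.52] op 0.093 q6 0.37
```

View pics/v12.png

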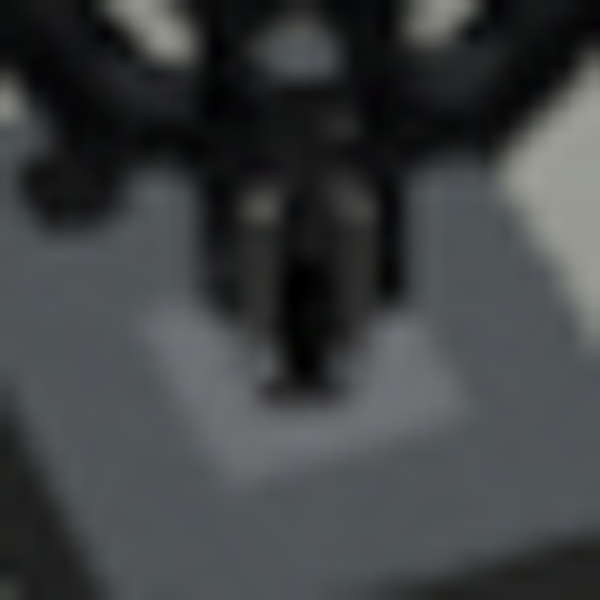

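View pics/v13.png

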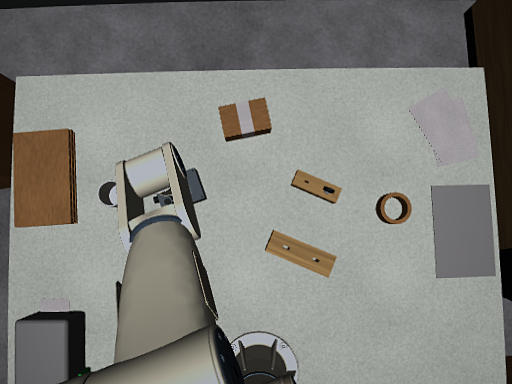

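```bash
python3 -m crank '[[0,0.5,0,0,0.03,0,-1],[0,0.5,0,0,0.03,0,-1],[0,0.5,0,0,0.03,0,-1],[0,0.5,0,0,0.03,0,-1],[0,0.5,0,0,0.03,0,-1],[0,0.5,0,0,0.03,0,-1],[0,0.5,0,0,0.03,0,-1],[0,0.5,0,0,0.03,0,-1],[0,0.5,0,0,0.03,0,-1],[0,0.5,0,0,0.03,0,-1]]' 120; python3 go.py 574.2 219.8 84.6 0.1
```

```text
clock: 18.2
eef_pos: [574.1, 218.9, 84.7]
tcp_rot: [-1.58, 0.008, -0.081]
contact_force: [-2.6, 0.7, 10.1]
opening: 0.101
turn [  0.51 -10.36  -0.48] shift cm [0.006 0.013 0.09 ] now 18.2 [574.1 218.9  84.7] [-1.5804  0.0075 -0.0808] F [-2.6  0.7 10.1] M [0.08 0.51 0.69] op 0.101 q6 0.45
```

```bash
python3 -m crank '[[0,0,0,0,0.03,0,-1],[0,0,0,0,0.03,0,-1],[0,0,0,0,0.03,0,-1],[0,0,0,0,0.03,0,-1],[0,0,0,0,0.03,0,-1],[0,0,0,0,0.03,0,-1],[0,0,0,0,0.03,0,-1],[0,0,0,0,0.03,0,-1],[0,0,0,0,0.03,0,-1],[0,0,0,0,0.03,0,-1]]' 120; python3 go.py 574.2 219.8 84.6 0.1
python3 - <<'E'
from h import *
s=cams.grab_frame("side");cv2.imwrite("pics/v14.png",crop(s,231,127,40,40,15));cv2.imwrite("pics/v15.png",s)
E
```

```text
clock: 19.03
eef_pos: [574.1, 218.9, 84.7]
tcp_rot: [-1.585, 0.008, -0.067]
contact_force: [-3.7, 0.3, 9.8]
opening: 0.093
turn [ 0.75 -9.58 -0.55] shift cm [0.002 0.012 0.086] now 19.0333 [574.1 218.9  84.7] [-1.5847  0.0084 -0.0673] F [-3.7  0.3  9.8] M [0.21 0.52 0.58] op 0.093 q6 0.44
```

View pics/v14.png

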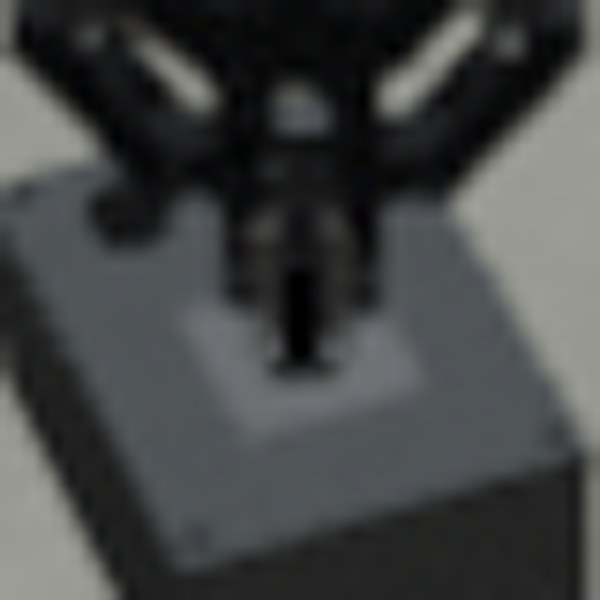

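View pics/v15.png

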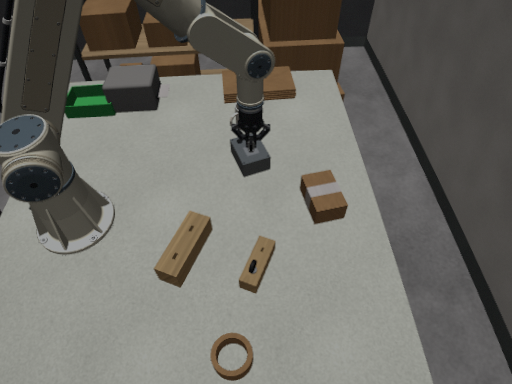

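```bash
python3 -c "
from rig import order
print(order.sign_off())"
```

```text
the job is handed in; nothing more can be done
None
```

I drew the square-headed key from the correct block, rocked it down past the pins, turned it clockwise to the stop, and handed in at about 19 s. The arm was still gripping the key at 120 N and holding it turned.

**Last checks:**
- **Seating:** the TCP stopped at z 84.6 mm under a 26 N push, exactly the height computed for the collar on the plate. The side view also shows the collar seated.
- **Turn:** the gripper turned about 1.95 rad. The moment about the key rose to 0.5–0.7 N m, well above the 0.09 N m spring, so the barrel is against its stop. It still read 0.58 N m after a rest with no further turning.
- **Bystanders:** the round-headed key is still in its slot, and the carton and tape roll look unmoved. The mug was partly hidden by the arm in the last pictures.

**What disagreed:**
- **Camera offset:** the two cameras differed by about 3 mm in x, so I used the side camera, which agreed with the arm.
- **Excess turn:** the gripper turned about 0.2 rad further than the stop plus the key's play should allow. I put this down to give or slip of the key between the pads; the barrel angle itself could not be read.
- **Tilt:** the tool ended about 0.8° off vertical.

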